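Clip the relay module onto the rail of the bath controller

ROBOT

A 6-joint arm with a two-finger parallel gripper is mounted at the origin on the work surface. World frame = base frame: x ahead of the robot, y to its left, z up, the work surface at z = 0. Lengths are in m, angles in rad, forces in N, time in s.
With the tool pointing down it reaches from about 0.35 to 0.775 m from the base axis. Payload 7.3 kg.
Tool frame: the origin (TCP) lies midway between the tips of the shut fingers; the grasp point (between the pads) lies 19 mm behind it; z points along the fingers, y is the line along which they close (so a half turn about z gives the same grasp; the last joint's range is limited). The gripper opens to 92 mm and grips with 3 to 60 N. Pads are 19 mm wide; open, the fingers measure 130 mm over their backs; the gripper's body (75 mm by 190 mm) begins 47 mm behind the grasp point.
Start: joints at [1.066, 0.342, 1.524, -0, 1.275, -0.146], TCP at [0.184, 0.492, 0.227] pointing down, gripper open.
Joint ranges: [-2.53, 2.53], [-0.77, 2.02], [0.04, 2.7], [-1, 4.14], [0.28, 2.66], [-3.11, 3.11]. Speed limits (rad/s): [2.57, 2.57, 3.14, 3.14, 3.14, 3.14].

INTERFACE

Orientations are given as a rotation vector (axis times angle).
In Python, from plant import arm gives the robot as it stands. Calls block until the motion is done:
- arm.move_pose(position, orientation): joint-space move of the TCP to a pose.
- arm.move_l(position, ori=None, rate=0.15): straight line of the TCP; ori=None keeps the orientation; rate is the mean speed in m/s.
- arm.goto_joints(angles): joint-space move.
- arm.release() and arm.close(strength=None): open the fingers fully, or close them until they stop; strength is the grip in N (None keeps the last).
- arm.pause(seconds).
- arm.inverse_kinematics(position, orientation): joint angles nearest the present ones, or None.
- arm.observe(): the state.
- arm.get_image(name): name is "side" or "top"; returns a dict with "img" (420x560x3 uint8, red, green, blue), "fx", "fy", "cx", "cy" (pixels), "R" (3x3) and "t" (3): a world point X has camera coordinates R X + t. Camera axes: x right, y down, z forward; pixel columns grow to the right and rows downward; lengths in m; the calibration is good to about 2 mm. A picture is of the moment at which its call begins. There is no depth.
A pose or a line that the arm cannot do raises arm.PlanningError and nothing moves.
- arm.hand_in(): hands the job in; it is judged then, once.
Trained networks look in a picture, given as the dict that the camera call returned (one of the last four; its "shot" number tells which), for a name from the list of things; names that differ only in an ending like _2 or _b are one class to them, and where a whole thing is asked for, a point or a joint stands for the part that bears it (a point fixed in the world has none). Each returns a list of dicts, best first, with "score" (0 to 1); they miss things now and then, are a little off and sometimes report something else, mostly with a low value. They report only what shows in the picture. A call takes as long as a camera call. They do not tell look-alikes from the thing itself.
- arm.recognise(target, picture): "centre" ([column, row] in pixels, amid what is visible of it).
- arm.outline_of(target, picture): "region" (420x560 bool, what is visible of it) and "centre" ([column, row] in pixels, amid what is visible of it).
- arm.place_of(target, picture): "centre" ([column, row] in pixels: a listed point, or the origin of a listed thing).
The state is a dict: "clock": time; "q": joint angles; "qvel": joint speeds; "tau": joint torques, N m; "position": TCP position; "eef_rot": TCP orientation; "wrist_force": force on the tool from outside, world axes, zero at the start; "ft_torque": the same for the moment, N m; "opening": finger opening in m; "gripper_force": force on a finger pad.
Only numpy, scipy, OpenCV 4.12 (cv2) and the standard library are available. Lean on these libraries where they do the work, as an engineer would, in place of code of your own. Each camera call takes 0.05 s, during which the arm holds its last target. There are 200 camera calls.

TASK

Mount the loose relay module on the free stretch of the rail in the opened control unit: hook its lip under the rail's edge on the robot's side, with the orange clip end away from the robot and still raised, then swing that end down and press until the clip snaps under the other edge and the module sits flush on the rail. Let go of it, and leave the beaker, the bottle and the screwdriver where they are.

Things in the scene. Friction and masses are not known exactly. Their poses are not given: they have to be found in the camera images.
- module_center (a point): Loose grey relay module, 0.13 to 0.26 kg, sizes in mm, standing on its feet. Main block 74 (x -36 to +38) x 36 (y) x 38 high, head on it x -22 to +14, 36 (y), 20 high. Blue label and yellow lamp on the head. x runs from lip end to clip end, y across, z up. The point is mid-width, 25 above the seat face (the block's underside), 36.5 above the feet's soles. x counts from it
- step (a point): Middle of the module's lower step at the clip end (24 long in x, green terminals on it), at x +27, 38 above the seat face; axes as the module's. The place to push down: with the lip hooked it moves on an arc about the hooked edge, about 11 sideways to the rail's +x and 10 down from the foot raised 15 degrees to flush
- lip (a point): Upper inner edge of the module's lip, at x -14.5, 4.5 below the seat face. The lip points to +x from a full-width leg (x -22.5 to -18.3, 11.5 deep). The slot between seat face and lip is 4.5 high and 3.8 deep (its bottom at x -18.3): the lip goes under the rail's edge with the foot end raised 15 to 28 degrees, never flat, as lip and clip are too close for the rail to pass
- foot (a point): Lower edge of the main block at the clip end, mid-width, in the plane of the seat face, x +38. Two feet (x 27 to 34, 11.5 deep) stand near it with the orange clip between them; the clip's pull tab sticks out 9 beyond this edge
- clip (a joint): Orange clip, sliding along the module's x, m: 0 = home, up to 0.005 as pushed out to the tab. Nose at x +14.5, catch face 3.5 below the seat face, a slope under it (x 14.5 at 4.5 deep to x 17.5 at 11 deep) rides over the rail's edge. With the lip hooked the slope rests on that edge at 12 to 18 degrees; 5 to 20 N down on the step snaps it (1.4 N preload, 450 N/m). Home: below 0.0015
- rail (a point): Middle of the top face of the aluminium rail in the control unit: y along it, z up, x across. The lip belongs under the -x edge (robot's side), the clip under the +x edge. Top hat: top face 35 wide, 18 above the bench, 15 above the tray floor; edges 2.5 thick, overhanging a 20 wide web by 7.5. Free stretch 72 either way along y, up to black end stops 26 above the rail's top
- unit: Opened control unit, a grey steel tray 200 (x) x 260 (y), walls 35 high, 3 thick, fixed to the bench; origin centre of underside, rail along its y through the middle. Beyond the end stops: a white fixed module at +y, 56 above the rail's top, low terminals at -y. Trunking, top 17 above the bench, along both long walls, inner faces 71 from the rail's middle
- beaker: Glass beaker, 68 across, 90 high, a bystander; origin at the centre of its underside
- bottle: White bottle with a red cap, 60 across, 130 high, a bystander; origin at the centre of its underside
- screwdriver: Screwdriver with a red handle, 160 long along its x, lying flat, a bystander; origin under its middle
There are look-alikes about, which are no part of the job. What is shaped like the part that bears module_center but pink or red is not meant.

How it is judged:
By the outcome, as a careful person would: the job done as asked, in the order asked, and still so for the second after the job is handed in, with the robot touching nothing.
It also fails if it takes over 48 s, if anything falls off the work surface, if the arm or the gripper's body presses on something with over 40 N, if the wrist force passes 120 N, or if a joint passes its speed limit or range.

## Working session

There is one attempt and no reset: what is moved stays moved. The work goes in short steps, each a Python script; the robot and the scene stay as the last script left them, time stands still between calls to the robot, and variables do not carry over. Pictures are saved under pics/ and viewed, at most 10 in all, crops included, and the job is handed in when it is done.

```bash
ls; mkdir -p pics; cat > h.py <<'E'
import numpy as np, cv2
from scipy.spatial.transform import Rotation as Rn
from plant import arm
def snap(cam,name=None):
    p=arm.get_image(cam)
    if name: cv2.imwrite(f'pics/{name}.png',cv2.cvtColor(p['img'],cv2.COLOR_RGB2BGR))
    return p
def ray(p,c):
    R=np.array(p['R']);t=np.array(p['t'])
    d=R.T@np.array([(c[0]-p['cx'])/p['fx'],(c[1]-p['cy'])/p['fy'],1]);return -R.T@t,d/np.linalg.norm(d)
def at_z(p,c,z):
    o,d=ray(p,c);return o+d*(z-o[2])/d[2]
def tri(p1,c1,p2,c2):
    o1,d1=ray(p1,c1);o2,d2=ray(p2,c2)
    s=np.linalg.lstsq(np.c_[d1,-d2],o2-o1,rcond=None)[0]
    a=o1+s[0]*d1;b=o2+s[1]*d2;return (a+b)/2,np.linalg.norm(a-b)
def proj(p,X):
    c=np.array(p['R'])@np.array(X)+np.array(p['t']);return np.array([p['fx']*c[0]/c[2]+p['cx'],p['fy']*c[1]/c[2]+p['cy']])
E
python3 - <<'E'
from h import *
P={c:snap(c,c+'0') for c in('top','side')}
for c,p in P.items():
    o,_=ray(p,(280,210)); print(c,'cam',o.round(3),'fx',p['fx'])
    for n in ['module_center','step','lip','foot','rail','unit','beaker','bottle','screwdriver']:
        print(c,n,[(np.round(r['centre'],1).tolist(),round(r['score'],2)) for r in arm.place_of(n,p)])
print(arm.observe()['clock'])
E
```

```text
pics
top cam [0.547 0.029 0.786] fx 387.6167930237535
top module_center [([178.2, 242.3], 0.91), ([111.4, 238.8], 0.8), ([236.9, 224.9], 0.6)]
top step [([188.5, 316.1], 0.86), ([166.9, 224.4], 0.85), ([98.0, 225.5], 0.62), ([250.3, 219.2], 0.59)]
top lip [([178.8, 297.9], 0.82), ([122.8, 246.9], 0.79), ([231.1, 228.8], 0.72), ([184.5, 244.4], 0.6)]
top foot [([256.4, 221.5], 0.87), ([105.7, 221.5], 0.86), ([192.3, 320.0], 0.84), ([170.3, 224.8], 0.63)]
top rail [([397.0, 241.4], 0.78)]
top unit [([395.2, 236.9], 0.72)]
top beaker [([409.5, 126.6], 0.68)]
top bottle [([279.4, 144.9], 0.64), ([397.6, 241.7], 0.58)]
top screwdriver [([172.3, 136.7], 0.89), ([168.4, 225.6], 0.73), ([395.5, 241.6], 0.43)]
side cam [0.28  0.517 0.687] fx 456.3777992768665
side module_center [([298.8, 325.6], 0.84), ([263.5, 238.7], 0.81), ([185.0, 346.6], 0.78), ([235.7, 294.2], 0.6)]
side step [([321.5, 323.9], 0.82), ([218.2, 288.9], 0.69), ([269.6, 225.3], 0.64), ([168.6, 344.8], 0.62)]
side lip [([260.1, 252.4], 0.95), ([244.0, 302.7], 0.8), ([291.3, 337.3], 0.74)]
side foot [([328.3, 336.0], 0.92), ([161.1, 362.7], 0.71), ([213.4, 300.8], 0.68), ([269.5, 234.4], 0.57)]
side rail [([358.4, 158.1], 0.61)]
side unit [([354.8, 161.9], 0.78)]
side beaker [([276.5, 121.8], 0.81)]
side bottle [([218.2, 189.4], 0.62)]
side screwdriver [([137.2, 255.3], 0.81)]
1.0
```

```bash
python3 - <<'E'
import cv2,numpy as np
a=cv2.imread('pics/top0.png');b=cv2.imread('pics/side0.png')
cv2.imwrite('pics/both.png',np.vstack([cv2.resize(a[60:350,60:560],(690,400))[:, :], ]) )
cv2.imwrite('pics/crop.png',cv2.resize(a[190:340,70:290],None,fx=3.6,fy=3.6,interpolation=cv2.INTER_CUBIC))
E
```

```text
(no output)
```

View pics/top0.png

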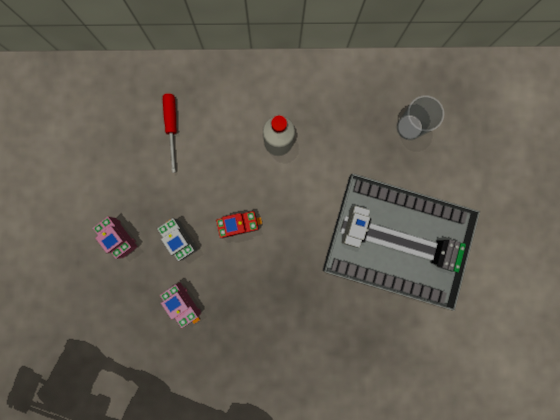

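View pics/side0.png

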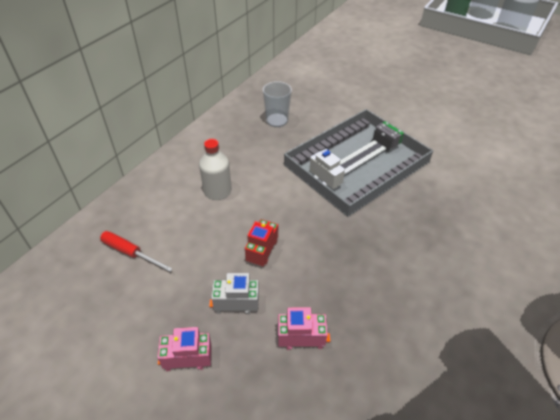

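View pics/crop.png

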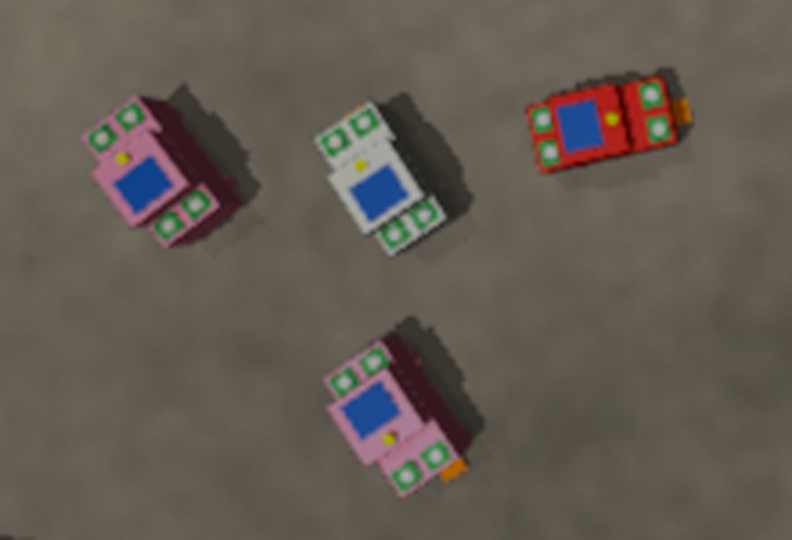

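Candidates in the top view: pink (112,238), grey (175,240), red (238,223) and pink (180,305). The grey one with the white/grey body, at (175,240) in top and (235,293) in side, fits the description, and the crop confirms it. Its clip end and lamp point up-left. Next I fit the models to the outlines.

```bash
cat >> h.py <<'E'
from scipy.optimize import minimize
S=4
def box(x0,x1,y0,y1,z0,z1): return np.array([[x,y,z] for x in(x0,x1) for y in(y0,y1) for z in(z0,z1)])/1000
MOD=[box(-36,38,-18,18,-25,13),box(-22,14,-18,18,13,33),box(-22.5,-18.3,-18,18,-36.5,-25),box(27,34,-18,18,-36.5,-25),box(38,47,-5,5,-33,-28)]
UNIT=[box(-100,100,-130,130,0,35)]
def T4(x,y,z,yaw,pitch=0):
    T=np.eye(4);T[:3,:3]=Rn.from_euler('ZY',[yaw,pitch]).as_matrix();T[:3,3]=x,y,z;return T
def mask(p,parts,T):
    m=np.zeros((420*S,560*S),np.uint8)
    for b in parts:
        q=np.array([proj(p,T[:3,:3]@v+T[:3,3]) for v in b])
        cv2.fillConvexPoly(m,cv2.convexHull(((q+.5)*S).astype(np.int32)),1)
    return cv2.resize(m.astype(np.float32),(560,420),interpolation=cv2.INTER_AREA)
def iou(a,b): return np.minimum(a,b).sum()/np.maximum(a,b).sum()
def fit(obs,parts,x0,z,free=3):
    f=lambda v:1-np.mean([iou(mask(p,parts,T4(v[0],v[1],z,v[2])),r) for p,r in obs])
    sim=np.array([x0]+[np.array(x0)+d for d in np.diag([.012,.012,.15])])
    r=minimize(f,x0,method='Nelder-Mead',options=dict(initial_simplex=sim,xatol=1e-4,fatol=1e-5,maxiter=250))
    return r.x,1-r.fun
def near(rs,c,key='centre'): return min(rs,key=lambda r:np.hypot(*(np.array(r[key])-c)))
E
cat > m.py <<'E'
from h import *
P={c:snap(c) for c in('top','side')}
tc={'top':[175,240],'side':[235,293]};uc={'top':[397,241],'side':[358,160]}
om=[];ou=[]
for c,p in P.items():
    r=near(arm.outline_of('module_center',p),tc[c]);om.append((p,r['region'].astype(np.float32)));print(c,r['centre'],r['region'].sum())
    r=near(arm.outline_of('unit',p),uc[c]);g=np.zeros((420,560),np.uint8)
    h=cv2.convexHull(np.argwhere(r['region'])[:,::-1].astype(np.int32));cv2.fillConvexPoly(g,h,1);ou.append((p,g.astype(np.float32)));print(c,r['centre'],g.sum())
m0=at_z(P['top'],tc['top'],.06);u0=at_z(P['top'],uc['top'],.02)
for nm,o,pa,x0,z in(('mod',om,MOD,[m0[0],m0[1],.5],.0365),('unit',ou,UNIT,[u0[0],u0[1],-.23],0)):
    for lab,s in(('both',o),('top',o[:1]),('side',o[1:])):
        v,q=fit(s,pa,x0,z);print(nm,lab,np.round(v,4),round(q,3))
        if lab=='both':
            for p,_ in s:
                k=(mask(p,pa,T4(v[0],v[1],z,v[2]))>.5).astype(np.uint8)
                cs,_=cv2.findContours(k,0,2); im=p.setdefault('ov',p['img'][:,:,::-1].repeat(3,0).repeat(3,1).copy())
                for cc in cs: cv2.polylines(im,[cc*3+1],1,(0,255,255),1)
R=[]
for c,p in P.items():
    rr=arm.place_of('rail',p)[0];R.append((p,rr['centre']));print('rail',c,at_z(p,rr['centre'],.018).round(4))
    for n in('bottle','beaker'): print(n,at_z(p,arm.place_of(n,p)[0]['centre'],0).round(3))
a=P['top']['ov'][190*3:300*3,130*3:230*3];b=P['top']['ov'][170*3:310*3,320*3:480*3]
c=P['side']['ov'][260*3:320*3,200*3:270*3];d=P['side']['ov'][105*3:215*3,280*3:440*3]
W=np.zeros((760,800,3),np.uint8)
for im,(y,x) in((a,(0,0)),(b,(0,305)),(c,(430,0)),(d,(430,305))):
    W[y:y+im.shape[0],x:x+im.shape[1]]=im[:760-y,:800-x]
cv2.imwrite('pics/ov.png',cv2.resize(W,(630,600)))
print(arm.observe()['clock'],Rn.from_rotvec(arm.observe()['eef_rot']).as_matrix().round(2).tolist())
E
python3 m.py
```

```text
top [177.0, 241.9] 917
top [400.3, 239.5] 14558
side [233.8, 294.2] 1636
side [356.0, 157.6] 8980
mod both [0.5548 0.2143 0.5911] 0.931
mod top [0.5529 0.213  0.5892] 0.926
mod side [0.5552 0.2145 0.5851] 0.961
unit both [ 0.5459 -0.2211 -0.3057] 0.974
unit top [ 0.5432 -0.2219 -0.3031] 0.97
unit side [ 0.5468 -0.2212 -0.3047] 0.987
rail top [ 0.5458 -0.2181  0.018 ]
bottle [0.749 0.016 0.   ]
beaker [ 0.78  -0.251  0.   ]
rail side [ 0.5445 -0.2182  0.018 ]
bottle [0.755 0.008 0.   ]
beaker [ 0.785 -0.245  0.   ]
1.6 [[-0.94, 0.35, 0.0], [0.35, 0.94, 0.0], [0.0, 0.0, -1.0]]
```

View pics/ov.png

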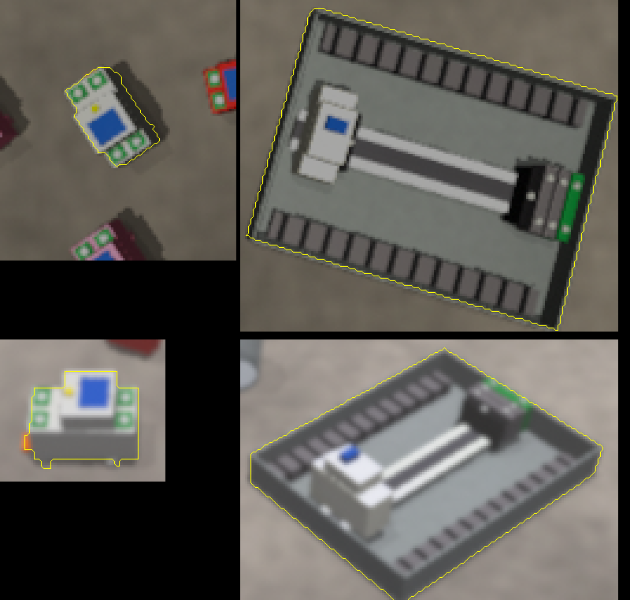

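The fits sit well: module at (0.555, 0.214) with yaw 0.59, rail at (0.546, -0.221) with yaw -0.305. The overlay outlines match both views. I'll check IK along the plan, then pick.

```bash
cat >> h.py <<'E'
MX,MY,MYAW=.5548,.2142,.589
RX,RY,RYAW=.5455,-.2205,-.305
FLIP=Rn.from_euler('y',np.pi)
G=np.array([-.004,0,.003]); C=np.array([-.0183,0,-.025])
def tool(org,yaw,th,off=G):   # TCP pose for module at org, foot raised th deg
    M=Rn.from_euler('ZY',[yaw,-np.radians(th)]);return org+M.apply(off),(M*FLIP).as_rotvec()
def hook(th,xs,zs,y=.001,off=G,rx=0):   # slot corner at rail edge + (xs,zs) mm
    M=Rn.from_euler('ZY',[RYAW,-np.radians(th)])
    cw=np.array([RX,RY,.018])+Rn.from_euler('z',RYAW).apply([-.0175+xs/1000+rx,y,zs/1000])
    return tool(cw-M.apply(C),RYAW,th,off)
def wf():
    o=arm.observe();f=Rn.from_euler('z',-RYAW).apply(o['wrist_force']);return f
STEP=np.array([.027,0,.013])
E
cat > pick.py <<'E'
from h import *
org=np.array([MX,MY,.0365])
for nm,(p,o) in dict(pre=tool(org+[0,0,.09],MYAW,0),g=tool(org,MYAW,0),h=hook(19,-9,-.5),hp=hook(19,-9,60),st=hook(16,0,0,off=STEP),st0=hook(0,0,0,off=STEP)).items():
    q=arm.inverse_kinematics(p,o);print(nm,p.round(4),None if q is None else np.round(q,2))
p,o=tool(org+[0,0,.09],MYAW,0);arm.move_pose(p,o)
arm.move_l(tool(org,MYAW,0)[0],rate=.12)
print('f0',wf().round(2),arm.observe()['opening'],arm.observe()['position'])
arm.close(50);s=arm.observe();print(s['opening'],s['gripper_force'],wf().round(2))
arm.move_l(p+[0,0,.05],rate=.15);s=arm.observe();print(s['opening'],wf().round(2),s['clock'])
E
python3 pick.py
```

```text
pre [0.5515 0.212  0.1295] [ 0.24  0.55  1.47  0.    1.12 -1.92]
g [0.5515 0.212  0.0395] [ 0.24  0.66  1.56 -0.    0.93 -1.92]
h [ 0.5247 -0.2129  0.0486] [-0.57  0.5   1.93  0.22  0.4  -2.02]
hp [ 0.5247 -0.2129  0.1091] [-0.57  0.4   1.87  0.16  0.56 -1.96]
st [ 0.5607 -0.2242  0.067 ] [-0.54  0.53  1.76  0.12  0.58 -1.9 ]
st0 [ 0.5723 -0.2279  0.056 ] [-0.5   0.68  1.46 -0.    1.   -1.77]
f0 [0.74 0.15 0.15] 0.09164730667818642 [0.55197934 0.21222934 0.04019734]
0.03597700924023987 49.827981144189835 [-0.9  -0.16  0.23]
0.035755205534658455 [-0.   -0.61 -2.57] 6.225
```

```bash
cat > hov.py <<'E'
from h import *
p,o=hook(19,-12,70);arm.move_pose(p,o)
arm.pause(.2)
s=arm.observe();print('cmd',p.round(4),'act',s['position'].round(4),(Rn.from_rotvec(s['eef_rot'])*Rn.from_rotvec(o).inv()).as_rotvec().round(4),wf().round(2),s['clock'])
A=np.array(s['position']);Rm=Rn.from_rotvec(s['eef_rot'])*FLIP.inv()
print('eul',Rm.as_euler('ZYX',degrees=True).round(2))
W=[]
for c in('top','side'):
    P=snap(c);rs=arm.outline_of('module_center',P)
    for n in('module_center','step','lip','foot'):
        e=proj(P,A+Rm.apply(np.array({'module_center':[0,0,0],'step':[.027,0,.013],'lip':[-.0145,0,-.0295],'foot':[.038,0,-.025]}[n])-G))
        rr=arm.place_of(n,P)
        if rr:
            r=near(rr,e);print(c,n,'exp',e.round(1),'net',np.round(r['centre'],1),round(r['score'],2))
    T=np.eye(4);T[:3,:3]=Rm.as_matrix();T[:3,3]=A-Rm.apply(G)
    m=(mask(P,MOD,T)>.5).astype(np.uint8)
    im=cv2.resize(P['img'][:,:,::-1],None,fx=4,fy=4,interpolation=cv2.INTER_CUBIC)
    for cc in cv2.findContours(cv2.resize(m,None,fx=4,fy=4,interpolation=0),0,2)[0]: cv2.polylines(im,[cc],1,(0,255,255),1)
    e=proj(P,T[:3,3]).astype(int)*4
    W.append(im[max(e[1]-230,0):e[1]+230,max(e[0]-195,0):e[0]+195])
h=min(w.shape[0] for w in W);cv2.imwrite('pics/hov.png',np.hstack([w[:h] for w in W]))
E
python3 hov.py
```

```text
cmd [ 0.5219 -0.212   0.1191] act [ 0.5223 -0.2113  0.1192] [-0.0001 -0.0002  0.0015] [-0.22  0.05 -2.33] 8.0
eul [-17.39 -19.01  -0.  ]
top module_center exp [414.  250.8] net [414.  251.1] 0.75
top step exp [421.8 238.9] net [423.1 239.4] 0.91
top lip exp [407.  252.6] net [404.5 253.7] 0.76
top foot exp [418.1 226.6] net [419.3 229.7] 0.69
side module_center exp [370.8 125.4] net [372.6 125.7] 0.77
side step exp [364.5 111.9] net [362.7 110.7] 0.86
side lip exp [369.8 139.1] net [369.5 140.4] 0.92
side foot exp [354.2 119.7] net [355.3 118.1] 0.95
```

View pics/hov.png

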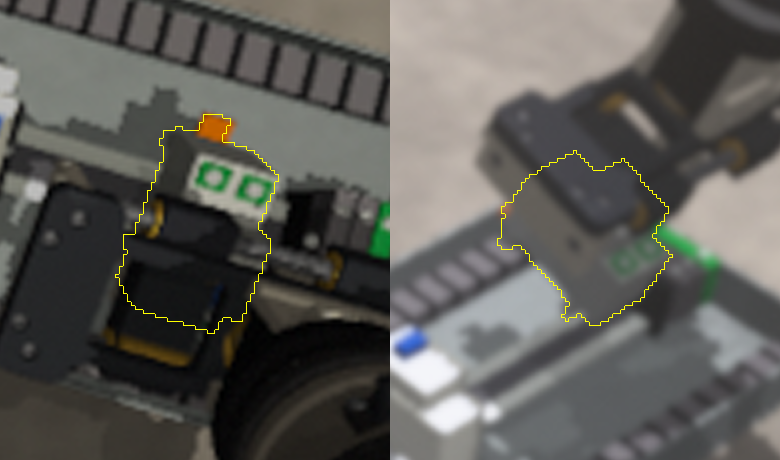

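The held module matches the expected outline within about 1–2 px. The rail stretch below is clear, and the clip is away from the robot. I'll approach below the edge and feel for contact.

```bash
cat > hk.py <<'E'
from h import *
th=21
arm.move_l(*hook(th,-10,8),rate=.12)
p,o=hook(th,-10,-.5);arm.move_l(p,o,rate=.04);arm.pause(.25)
f0=wf();s=arm.observe();print('low',f0.round(2),(s['position']-p).round(4),s['clock'])
xs=-10
while xs<4:
    xs+=.75;p,o=hook(th,xs,-.5);arm.move_l(p,o,rate=.03)
    d=wf()-f0;e=Rn.from_euler('z',-RYAW).apply(arm.observe()['position']-p)*1000
    print(xs,d.round(2),e.round(2))
    if abs(d[0])>4 or abs(d[2])>6: break
print(arm.observe()['clock'],arm.observe()['opening'])
E
python3 hk.py
```

```text
low [ 0.47 -0.06 -2.9 ] [ 0.0001 -0.0001  0.0002] 9.8833
-9.25 [0.88 0.45 0.71] [ 0.12 -0.03  0.08]
-8.5 [-0.62  0.25  0.89] [ 0.05  0.01 -0.01]
-7.75 [-0.08  0.37  0.91] [ 0.05 -0.02  0.  ]
-7.0 [-1.49 -0.14  0.7 ] [0.05 0.01 0.  ]
-6.25 [-0.52  0.03  0.32] [ 0.06 -0.02  0.02]
-5.5 [-0.41 -0.21 -0.36] [ 0.08 -0.01  0.02]
-4.75 [-0.54 -0.42  0.34] [ 0.06 -0.02  0.02]
-4.0 [-0.02 -0.2   0.5 ] [ 0.05 -0.01 -0.  ]
-3.25 [-0.95  0.31  0.12] [0.06 0.   0.01]
-2.5 [-0.34  0.08  0.01] [ 0.05 -0.    0.  ]
-1.75 [ 0.22 -0.16  0.23] [ 0.04 -0.01 -0.  ]
-1.0 [-2.68  0.13  1.34] [-0.26  0.08 -0.09]
-0.25 [-6.21 -1.62  4.49] [-0.79  0.1  -0.19]
13.1333 0.03568721801490468
```

```bash
cat > hk2.py <<'E'
from h import *
def go(th,xs,zs,lab,rate=.03):
    p,o=hook(th,xs,zs);arm.move_l(p,o,rate=rate);arm.pause(.1)
    e=Rn.from_euler('z',-RYAW).apply(arm.observe()['position']-p)*1000
    f=wf();print(lab,th,xs,zs,f.round(2),e.round(2));return f
go(21,-.4,0,'slide')
for z in(.4,.8,1.2,1.6):
    f=go(21,-.4,z,'lift')
    if f[2]<-9: break
print(arm.observe()['clock'])
E
python3 hk2.py
```

```text
slide 21 -0.4 0 [-3.98 -0.94 -2.59] [-0.62  0.17 -0.45]
lift 21 -0.4 0.4 [-4.33 -1.06 -5.78] [-0.64  0.23 -0.55]
lift 21 -0.4 0.8 [-5.01 -0.48 -8.68] [-0.73  0.29 -0.58]
lift 21 -0.4 1.2 [ -4.79  -0.48 -14.77] [-0.75  0.27 -0.72]
14.5333
```

The lip catches under the edge: lifting is resisted by 12 N. Now I swing down until the clip slope rests on the other edge.

```bash
cat > sw.py <<'E'
from hk2 import go
E
sed -i '/^go(21/,$d' hk2.py
cat > sw.py <<'E'
from hk2 import *
go(21,-.6,.2,'relax')
for th in(19,18,17,16,15,14,13):
    f=go(th,-.4,.15,'swing',rate=.04);t=arm.observe()['ft_torque']
    print(Rn.from_euler('z',-RYAW).apply(t).round(3))
    if f[2]>5 or np.linalg.norm(f)>14: break
s=arm.observe();print(s['clock'],(Rn.from_rotvec(s['eef_rot'])*FLIP.inv()).as_euler('ZYX',degrees=True).round(2))
snap('side','sw_side')
im=cv2.imread('pics/sw_side.png')[90:230,280:450];cv2.imwrite('pics/sw.png',cv2.resize(im,None,fx=4,fy=4,interpolation=cv2.INTER_CUBIC))
E
python3 sw.py
```

```text
relax 21 -0.6 0.2 [-8.12 -0.1  -7.77] [-0.44  0.2   0.03]
swing 19 -0.4 0.15 [-7.4   0.21 -5.85] [-0.2   0.09  0.41]
[-0.041  2.163  0.025]
swing 18 -0.4 0.15 [-8.43 -0.38 -5.64] [-0.19  0.07  0.42]
[-0.038  2.08   0.027]
swing 17 -0.4 0.15 [-8.73  0.27 -4.89] [-0.19  0.08  0.42]
[0.018 2.066 0.049]
swing 16 -0.4 0.15 [-9.4  -0.42 -5.3 ] [-0.14  0.1   0.45]
[-0.024  2.119  0.01 ]
swing 15 -0.4 0.15 [-7.78 -0.2  -5.18] [-0.09  0.05  0.48]
[0.01  2.027 0.045]
swing 14 -0.4 0.15 [-8.02 -0.05 -5.17] [-0.05  0.04  0.53]
[0.005 1.987 0.062]
swing 13 -0.4 0.15 [-8.14  0.72 -4.92] [-0.04  0.03  0.54]
[-0.031  1.93   0.042]
17.3333 [-17.47 -13.02   0.  ]
```

View pics/sw.png

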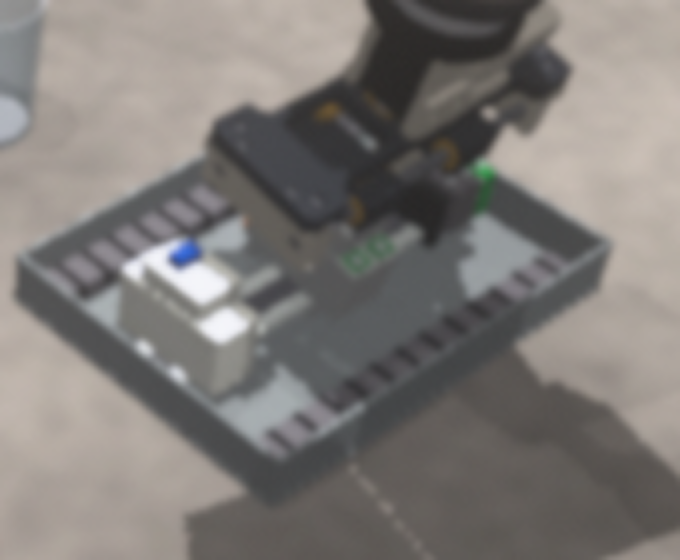

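Hook held through the swing to 13°. The picture shows the module on the rail, clear of the fixed module. I'll release, back off and look.

```bash
cat > rel.py <<'E'
from h import *
arm.release();s=arm.observe();print(s['opening'],wf().round(2))
ax=Rn.from_rotvec(s['eef_rot']).apply([0,0,-1])
arm.move_l(s['position']+.075*ax,rate=.15)
arm.close(20)
W=[]
f=RYAW
for c in('top','side'):
    P=snap(c)
    for n in('module_center','step','lip','foot'):
        off=np.array({'module_center':[0,0,0],'step':[.027,0,.013],'lip':[-.0145,0,-.0295],'foot':[.038,0,-.025]}[n])
        E=[proj(P,hook(t,-.8,0,off=off)[0]).round(1).tolist() for t in(0,8,13,17)]
        rr=arm.place_of(n,P)
        if rr: r=near(rr,E[2]);print(c,n,'exp',E,'net',np.round(r['centre'],1),round(r['score'],2))
    W.append(cv2.resize(P['img'][:,:,::-1][(180 if c=='top' else 100):(300 if c=='top' else 220),(340 if c=='top' else 300):(470 if c=='top' else 430)],None,fx=3,fy=3,interpolation=cv2.INTER_CUBIC))
cv2.imwrite('pics/rel.png',np.hstack(W));print(arm.observe()['clock'])
E
python3 rel.py
```

```text
0.09183440364401031 [0.23 0.16 0.12]
top module_center exp [[403.1, 239.9], [403.0, 241.8], [402.9, 243.0], [402.8, 244.0]] net [402.8 246.7] 0.62
top step exp [[409.1, 226.2], [409.4, 229.0], [409.5, 231.0], [409.5, 232.7]] net [409.  230.4] 0.96
top lip exp [[396.3, 247.0], [396.5, 246.7], [396.6, 246.5], [396.7, 246.4]] net [396.3 245.8] 0.7
top foot exp [[403.9, 221.6], [405.1, 221.7], [405.9, 222.0], [406.4, 222.4]] net [404.2 226.4] 0.72
side module_center exp [[358.8, 148.7], [360.2, 148.8], [361.1, 148.9], [361.8, 149.1]] net [362.6 151.3] 0.86
side step exp [[350.5, 137.9], [352.8, 137.0], [354.3, 136.7], [355.6, 136.6]] net [352.2 135.6] 0.65
side lip exp [[361.8, 162.4], [361.6, 162.1], [361.5, 161.8], [361.5, 161.7]] net [360.3 163.2] 0.86
side foot exp [[345.0, 148.8], [345.5, 146.2], [346.1, 144.7], [346.6, 143.6]] net [344.8 145.8] 0.79
20.9917
```

View pics/rel.png

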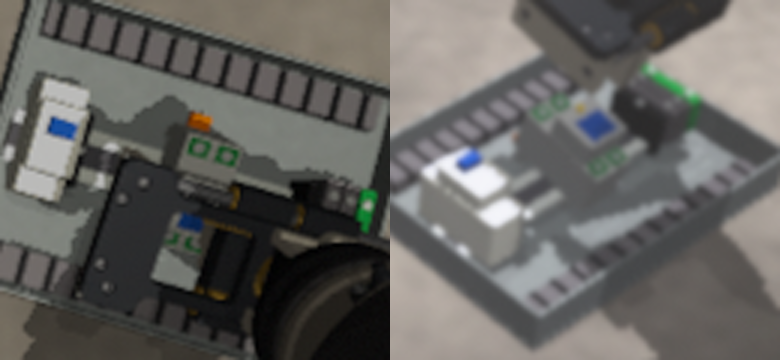

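The module sits hooked and tilted (about 12–13°), step near top (409,230) and side (352,136). Now I push on the step along the arc.

```bash
cat > push.py <<'E'
from h import *
up=lambda d:STEP+[.0005,0,d]
arm.move_l(*hook(13,-.7,0,off=up(.04)),rate=.15)
arm.move_l(*hook(13,-.7,0,off=up(.004)),rate=.1);arm.pause(.15)
f0=wf();print('f0',f0.round(2),arm.observe()['clock'])
def go(th,d,rate=.03):
    p,o=hook(th,-.7,0,off=up(d));arm.move_l(p,o,rate=rate)
    e=Rn.from_euler('z',-RYAW).apply(arm.observe()['position']-p)*1000
    f=wf()-f0;print(th,d,f.round(1),e.round(2));return f
seq=[(13,.0015),(13,0)]+[(t,0) for t in(12,11,10,9,8,7,6,5,4,3,2,1,0)]+[(0,-d/1000) for d in(.4,.8,1.2,1.6,2)]
for t,d in seq:
    f=go(t,d)
    if np.linalg.norm(f)>34: print('stop');break
    if t==0 and f[2]>22: break
print(arm.observe()['clock'])
E
python3 push.py
```

```text
f0 [-0.15 -0.34 -0.27] 22.0667
13 0.0015 [-0.1 -0.3  0.1] [-0.02  0.01  0.06]
13 0 [-0.2 -0.9  1.3] [ 0.24 -0.04  0.16]
12 0 [1.1 0.  2.6] [ 0.5  -0.07  0.22]
11 0 [0.6 0.5 2.3] [ 0.4  -0.03  0.2 ]
10 0 [ 0.1 -0.1  3.7] [ 0.28 -0.01  0.1 ]
9 0 [0.5 1.9 2.9] [0.2  0.   0.06]
8 0 [2.1 1.5 3.7] [ 0.19 -0.01  0.08]
7 0 [1.3 0.4 1.6] [-0.09  0.08 -0.31]
6 0 [0.3 0.4 0.5] [-0.6   0.18 -0.6 ]
5 0 [0.3 0.6 0.8] [-0.19  0.07 -0.32]
4 0 [0.8 0.1 0.5] [-0.07  0.02 -0.17]
3 0 [0.8 0.2 0.7] [ 0.05 -0.01 -0.08]
2 0 [-0.3  0.1  0.4] [ 0.04  0.02 -0.08]
1 0 [0.6 0.6 0.5] [ 0.03  0.01 -0.09]
0 0 [-0.7  0.2  2.9] [ 0.23 -0.05  0.23]
0 -0.0004 [0.3 0.7 5.9] [ 0.35 -0.03  0.58]
0 -0.0008 [ 0.1 -0.2  6.5] [ 0.68 -0.05  0.87]
0 -0.0012 [-0.1  1.3  8.2] [ 0.95 -0.08  1.18]
0 -0.0016 [0.6 0.9 8.6] [ 1.27 -0.09  1.52]
0 -0.002 [ 0.7  0.5 10.4] [ 1.56 -0.12  1.83]
27.0667
```

```bash
cat > push2.py <<'E'
from h import *
for d in(3,4,5):
    p,o=hook(0,-.7,0,off=STEP+[.0005,0,-d/1000]);arm.move_l(p,o,rate=.03);arm.pause(.1);print(d,wf().round(1),(arm.observe()['position']-p).round(4))
    if wf()[2]>25: break
arm.move_l(hook(0,-.7,0,off=STEP+[.0005,0,.03])[0],rate=.12)
p,o=hook(0,-.7,0,off=STEP+[.0,0,.08]);arm.move_l(p-[.12,-.03,-.08],rate=.25)
W=[]
for c in('top','side'):
    P=snap(c)
    for n in('module_center','step','lip','foot'):
        off=np.array({'module_center':[0,0,0],'step':[.027,0,.013],'lip':[-.0145,0,-.0295],'foot':[.038,0,-.025]}[n])
        E=[proj(P,hook(t,-.8,0,off=off)[0]).round(1).tolist() for t in(0,4,8)]
        rr=arm.place_of(n,P)
        if rr: r=near(rr,E[0]);print(c,n,'exp',E,'net',np.round(r['centre'],1),round(r['score'],2))
    im=cv2.resize(P['img'][:,:,::-1],None,fx=4,fy=4,interpolation=cv2.INTER_CUBIC)
    T=T4(0,0,0,RYAW);T[:3,3]=hook(0,-.8,0,off=np.zeros(3))[0]
    for cc in cv2.findContours(cv2.resize((mask(P,MOD,T)>.5).astype(np.uint8),None,fx=4,fy=4,interpolation=0),0,2)[0]: cv2.polylines(im,[cc],1,(0,255,255),1)
    e=proj(P,T[:3,3]).astype(int)*4;W.append(im[e[1]-200:e[1]+200,e[0]-195:e[0]+195])
cv2.imwrite('pics/fin.png',np.hstack(W));print(arm.observe()['clock'])
E
python3 push2.py
```

```text
3 [ 0.9  0.9 14.6] [ 0.0021 -0.0008  0.0026]
4 [ 1.8  2.3 18.5] [ 0.0024 -0.0009  0.0034]
5 [-1.5  1.9 23.5] [ 0.0026 -0.001   0.0043]
top module_center exp [[403.1, 239.9], [403.1, 240.8], [403.0, 241.8]] net [405.7 243.6] 0.79
top step exp [[409.1, 226.2], [409.3, 227.5], [409.4, 229.0]] net [407.1 225.7] 0.73
top lip exp [[396.3, 247.0], [396.4, 246.8], [396.5, 246.7]] net [396.5 249.6] 0.67
top foot exp [[403.9, 221.6], [404.5, 221.6], [405.1, 221.7]] net [402.1 222.2] 0.84
side module_center exp [[358.8, 148.7], [359.5, 148.7], [360.2, 148.8]] net [361.8 148.4] 0.57
side step exp [[350.5, 137.9], [351.6, 137.4], [352.8, 137.0]] net [346.4 138.6] 0.65
side lip exp [[361.8, 162.4], [361.7, 162.2], [361.6, 162.1]] net [363.  160.1] 0.56
side foot exp [[345.0, 148.8], [345.2, 147.5], [345.5, 146.2]] net [348.2 147.3] 0.76
29.925
```

View pics/fin.png

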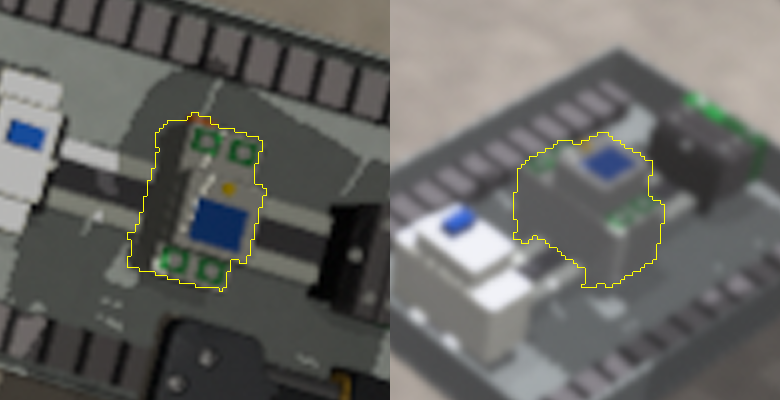

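```bash
python3 - <<'E'
from h import *
obs=[]
for c,e in(('top',[403,240]),('side',[359,149])):
    P=snap(c);obs.append((P,near(arm.outline_of('module_center',P),e)['region'].astype(np.float32)))
def f(v,o):
    T=T4(0,0,0,RYAW,-v[3]);T[:3,:3]=Rn.from_euler('ZY',[RYAW,-v[3]]).as_matrix();T[:3,3]=hook(0,-.8,0,off=np.zeros(3))[0]+v[:3]
    return 1-np.mean([iou(mask(p,MOD,T),r) for p,r in o])
for nm,o in(('both',obs),('side',obs[1:])):
    s=np.vstack([np.zeros(4),np.diag([.005,.005,.005,.1])])
    r=minimize(f,s[0],args=(o,),method='Nelder-Mead',options=dict(initial_simplex=s,xatol=1e-4,maxiter=300));print(nm,r.x[:3].round(4),np.degrees(r.x[3]).round(2),1-r.fun,1-f([0,0,0,0],o),1-f([0,0,0,.14],o))
print(arm.observe()['clock'])
E
```

```text
both [-0.0014 -0.0005  0.002 ] -0.03 0.9332457780838013 0.90658545 0.88712806
side [ 0.0004 -0.0002  0.0006] 1.25 0.9243082404136658 0.917036 0.89233375
30.125
```

The silhouette fit says flush (pitch about 0). I'll do one light touch on the step to confirm it did not spring back, then hand in.

```bash
python3 - <<'E'
from h import *
g=lambda d:hook(0,-.7,0,off=STEP+[.0005,0,d/1000])
arm.move_l(*g(45),rate=.3);arm.move_l(*g(3.5),rate=.1);arm.pause(.15);f0=wf()
for d in(2.5,1.5,.75,0,-.5,-1):
    p,o=g(d);arm.move_l(p,o,rate=.03);f=wf()-f0;print(d,f.round(1),round(1000*(arm.observe()['position']-p)[2],2))
    if f[2]>2.5: break
arm.move_l(g(45)[0],rate=.15);arm.move_l(g(45)[0]+[-.05,0,.08],rate=.25)
print(arm.observe()['clock'],wf().round(1))
if d<=.75: print(arm.hand_in())
E
```

```text
2.5 [-0.2  0.5  0.2] 0.16
1.5 [-1.2  0.2  0.6] -0.12
0.75 [-0.7  1.   0.6] -0.1
0 [-0.9  0.8  3.3] 0.3
33.5333 [ 0.   0.  -0.7]
the job is handed in; nothing more can be done
None
```

I mounted the grey relay module on the rail with its lip hooked and the clip apparently snapped, let go of it and handed the job in at about 33.5 s. A touch on the step at flush height and the camera fit both show it sitting flush; I had no direct reading of the clip.

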